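Flip the fence stop down and square a bent bracket into it

TASK

Flip the fence's hinged stop fully down across the path. Then turn the bent bracket round, still standing on edge, so its long leg lies flush along the fence on the robot's side and the outside of its short leg meets the lowered stop, and push it firmly home against both. The stop's carriage is only lightly clamped: do not push it off its setting, and leave the caster, dish and hammer where they are.

Things in the scene. Friction and masses are not known exactly. Their poses are not given: they have to be found in the camera images.
- fence: Fixed steel fence bar, 350 mm long, 40 mm thick, 45 mm high. Origin: at table height on the working face (the long upright face towards the robot). x points into the bar, away from the robot; y along the fence towards the stop end; z up. The bar fills x 0 to 40 mm, y -110 to 240 mm.
- stop_carriage: Grey carriage on top of the fence, 48 mm long (y 14 to 62 mm), up to 66 mm high, carrying the stop flag. Axes as the fence's. Origin: at table height, in the plane of the fence's working face and in that of the lowered stop's stock-facing side (which looks to fence -y and which the bracket must meet). Its clamp holds by friction only and slips along the fence at about 20 N.
- stop_hinge (a point): Point on the stop flag's hinge axis, 20 mm behind the working face, 60 mm above the table, in the plane of the stop's stock-facing side. Axes as the fence's; the hinge axis is its y axis.
- flag (a joint): Angle of the hinged stop flag, rad: 0 = fully down across the path (end of travel), 1.57 = arm straight up, 2.3 = leaning back over the fence. Stiff hinge: the flag stays where it is left, takes about 2 to 6 N near the arm's end to turn, and must be pushed all the way down. Down, its arm lies level, top 64 mm above the table, and points from the hinge towards the robot (fence -x).
- bracket: Loose L-shaped bracket of aluminium bar 8 mm thick, 40 mm high, standing on edge, about 0.25 kg (1 to 2.5 N to slide); legs 160 and 90 mm outside. Origin: below bracket_grip at the bottom edge. From the heel (outside corner) the long leg runs along -y, its outer face looking to +x; the short leg along -x, its outer face to +y. Wanted: axes parallel to the fence's, same way round.
- bracket_grip (a point): Middle of the bracket's long leg in thickness and height (20 mm above its bottom edge), 60 mm from the heel; near its centre of mass along the leg. Bracket axes. The outer face of the long leg is 4 mm to +x, the outer face of the short leg 60 mm to +y, the toe end of the long leg 100 mm to -y.
- bracket_heel (a point): Outside corner of the bracket where the outer faces of both legs meet, at half height. Bracket axes. Pushed sideways against its long leg above half height, the bracket tips over: push it low, within about 15 mm of the table.
- bracket_toe (a point): Free end of the long leg, on its outer face, at half height. Bracket axes.
- caster: Bystander: swivel caster, 90 mm wheel with a steel plate on top, 118 mm high, standing left of the fence. Origin under its centre.
- dish: Bystander: steel dish 120 mm across, 35 mm high. Origin under its centre.
- hammer: Bystander: hammer lying behind the fence, about along it. Origin near its middle, at table height.
- flag_tip (a point): Free end of the flag's flat arm, mid width and thickness: 112 mm from the hinge axis, 38 mm along the fence (+y) from point stop_hinge. Arm 30 mm wide along the fence, 8 mm thick. Under it, jutting towards fence -y, is the stop block: 36 mm along the fence, 30 to 85 mm from the axis; when down it fills 5 to 45 mm above the table. Axes turn with the flag (as the fence's when down).
Things that resemble listed ones, but are neither listed nor needed, are in the scene too. What is shaped like the bracket but blue is not meant.

How it is judged (in metres and radians):
On the way, in this order (a step that is already met when the one before it is completed fails the run):
1. the stop flag is fully down (within 0.06 rad) (value of joint flag below 0.06 rad), for 0.2 s.
2. the bracket, turned the right way, is pressed against the lowered stop with more than 2 N (contact force between bracket and stop_carriage above 2 N and value of joint flag below 0.06 rad and y of bracket_toe in the frame of stop_carriage below -0.145 m and y of bracket_heel in the frame of stop_carriage above -0.01 m), for 0.1 s.
At the end, for the whole second after the job is handed in: The flag is fully down (within 0.06 rad); the bracket stands on edge on the table at rest, long leg along the fence with heel and toe both within 2.5 mm of the fence's face, the short leg's outer face within 2.5 mm of the stop's face; the stop's carriage is within 3 mm of its starting place (value of joint flag below 0.06 rad and y of bracket_heel in the frame of stop_carriage between -0.0025 and 0.0025 m and x of bracket_heel in the frame of fence between -0.0025 and 0.0025 m and x of bracket_toe in the frame of fence between -0.0025 and 0.0025 m and y of bracket_toe in the frame of stop_carriage below -0.15 m and angle between bracket's own z axis and vertical below 0.05 rad and height (world z) of bracket below 0.004 m and distance of stop_carriage from where it was at the start of the episode below 0.003 m and linear speed of bracket below 0.01 m/s); the robot touches nothing.
It fails at once if the stop's carriage pushed more than 3 mm along the fence (distance of stop_carriage from where it was at the start of the episode above 0.003 m).
It fails at once if the bracket tipped off its edge (angle between bracket's own z axis and vertical above 0.7 rad).
It fails at once if the caster disturbed by more than 15 mm (distance of caster from where it was at the start of the episode above 0.015 m).
It fails at once if the dish disturbed by more than 15 mm (distance of dish from where it was at the start of the episode above 0.015 m).
It fails at once if the hammer disturbed by more than 15 mm (distance of hammer from where it was at the start of the episode above 0.015 m).
It also fails if it takes over 67 s, if anything falls off the work surface, if the arm or the gripper's body presses on something with over 40 N, if the wrist force passes 120 N, or if a joint passes its speed limit or range.

ROBOT

A 6-joint arm with a two-finger parallel gripper is mounted at the origin on the work surface. World frame = base frame: x ahead of the robot, y to its left, z up, the work surface at z = 0. Lengths are in mm, angles in degrees, forces in N, time in s.
With the tool pointing down it reaches from about 425 to 925 mm from the base axis. Payload 12.5 kg.
Tool frame: the origin (TCP) lies on the mounting face of the last link; the fingertips stand 173 mm ahead of it and the grasp point (between the pads) lies 155 mm ahead of it; z points along the fingers, y is the direction in which the jaws open and shut (so a half turn about z gives the same grasp; the last joint's range is limited). The gripper opens to 85 mm and grips with 20 to 120 N. Pads are 22 mm wide; open, the fingers measure 114 mm over their backs; the gripper's body (76 mm by 85 mm) begins 54 mm behind the grasp point. The pads swing forward as they close: fully open they stand 13 mm farther back than shut.
Start: joints at [-71.654, 28.126, 89.318, -0, 62.55, -6.05], TCP at [258.175, -569.184, 404.727] pointing down, gripper open.
Joint ranges: [-177.58, 177.58], [-47.91, 125.51], [2.72, 160], [-65.01, 245.01], [3.68, 167.84], [-153.87, 153.87]. Speed limits (degrees/s): [127.2, 127.2, 159.86, 180, 180, 180].

INTERFACE

Orientations are given as [roll, pitch, yaw] about the fixed x, y, z axes, in that order (R = Rz(yaw) Ry(pitch) Rx(roll)).
In Python, from station import arm, snapshot, camera_params, workorder, spot_in, cut_out, tip_of gives the robot as it stands.
- The arm moves only by the shell command python3 -m handwheel 'ROWS' [FORCE]. ROWS is JSON, a list of rows, each an object with "claw": the closure, from -1 (fully open) to 1 (shut); "xyz": the shift along the tool's x, y, z each as a share of 0.5 m, from -1 to 1, a list of three; "roll": the turn about the tool's z as a share of 45 degrees, from -1 to 1. In form: [{"claw": claw, "xyz": [dx, dy, dz], "roll": roll}, ...]. A call has 1 to 8 rows; each row is the pose to reach, as a shift and turn from the pose measured when the call began, along the tool's axes at that moment; what a row does not reach only later rows make up. A row lasts 1/8 s, in which the tool goes at most 62.5 mm and 10.7 degrees, less where a joint would pass 70% of its speed; a pose out of reach is approached as far as the arm can. A call with a number of a shift or a turn outside -1 to 1 is refused whole. A call with a gripper value outside its range is refused whole. The fingers move at their own pace and stop on an object; FORCE is the grip in N (left out, the last holds). Time passes only in rows, so rows that repeat a pose let the fingers close. It gives the time, the measured TCP pose, the force and the opening at its end, in the units of the state.
- arm.get_state(): the state, without advancing time (a new reading comes with each control period).
- snapshot(name): name is "scene" or "top"; returns the picture (420x560x3 uint8, red, green, blue); there is no depth.
- camera_params(name): a dict with "camera_matrix" (3x3 intrinsics, pixels), "dist" ([k1, k2, p1, p2, k3] as OpenCV has them; the pictures are not rectified), "camera_from_world" (4x4, takes a point from world to camera coordinates). Camera axes: x right, y up, looking along -z (the intrinsics and any distortion apply to the point x, -y, -z); pixel columns grow to the right and rows downward; lengths in mm; the calibration is good to about 2 mm. A picture is of the moment at which its call begins. camera_params takes no time and is no camera call.
- workorder.close_job(): hands the job in, once; it reports no verdict.
Trained networks look in the newest picture that a camera, given by its name, has taken for a name from the list of things; names that differ only in an ending like _2 or _b are one class to them, and where a whole thing is asked for, a point or a joint stands for the part that bears it (a point fixed in the world has none). Each returns a list of dicts, best first, with "confidence" (0 to 1); they miss things now and then, are a little off and sometimes report something else, mostly with a low value. They report only what shows in the picture. A call takes as long as a camera call. They do not tell look-alikes from the thing itself.
- spot_in(camera, target): "xy" ([column, row] in pixels, amid what is visible of it).
- cut_out(camera, target): "region" (420x560 bool, what is visible of it) and "xy" ([column, row] in pixels, amid what is visible of it).
- tip_of(camera, target): "xy" ([column, row] in pixels: a listed point, or the origin of a listed thing).
The state is a dict: "clock": time; "joint_positions": joint angles; "qvel": joint speeds; "effort": joint torques, N m; "eef_pos": TCP position; "eef_rot": TCP orientation; "contact_force": force on the tool from outside, world axes, zero at the start; "torque": the same for the moment, N m; "grip_width": finger opening in mm.
Only numpy, scipy, OpenCV 4.12 (cv2) and the standard library are available. Lean on these libraries where they do the work, as an engineer would, in place of code of your own. Each camera call takes 0.05 s, during which the arm holds its last target. There are 200 camera calls.

## Working session

There is one attempt and no reset: what is moved stays moved. The work goes in short steps, Python scripts to look and compute and a shell command to move; the robot and the scene stay as the last step left them, time stands still between calls to the robot, and variables do not carry over. Pictures are saved under pics/ and viewed, about 8 in all and at most 12, crops included, and the job is handed in when it is done.

```bash
ls; mkdir -p pics
python3 - <<'E'
from station import arm,snapshot,camera_params
import cv2,numpy as np
ims=[]
for n in("scene","top"):
    im=snapshot(n); cv2.imwrite(f"pics/{n}0.png",cv2.resize(im[:,:,::-1],(784,588),interpolation=cv2.INTER_CUBIC))
    p=camera_params(n); print(n,np.round(p["camera_matrix"],1).tolist(),p["dist"],np.round(p["camera_from_world"],3).tolist())
print(arm.get_state())
E
```

```text
pics
scene [[446.1, 0.0, 277.8], [0.0, 446.1, 205.1], [0.0, 0.0, 1.0]] [-0.01434325  0.          0.          0.          0.        ] [[0.419, 0.908, 0.01, -155.964], [-0.773, 0.351, 0.529, 371.931], [0.477, -0.229, 0.848, -1605.95], [0.0, 0.0, 0.0, 1.0]]
top [[451.8, 0.0, 280.1], [0.0, 451.8, 201.6], [0.0, 0.0, 1.0]] [-0.07428085  0.          0.          0.          0.        ] [[0.001, -1.0, 0.004, -66.165], [0.974, 0.002, 0.227, -517.937], [-0.227, 0.004, 0.974, -1317.853], [0.0, 0.0, 0.0, 1.0]]
{'clock': 0.1, 'joint_positions': array([-7.16566491e+01,  2.81593199e+01,  8.93442939e+01, -2.92446327e-04,
        6.25485539e+01, -6.05051201e+00]), 'qvel': array([ 0.00709276, -0.10603496, -0.13790713, -0.04949054, -0.02398835,
       -0.03879947]), 'effort': array([ 2.58372536e-03, -6.19447732e+01, -2.62023622e+01, -1.34040752e-04,
        2.92208075e-03,  5.07279168e-06]), 'eef_pos': array([ 258.14280657, -569.17772811,  404.21506234]), 'eef_rot': array([-1.79948096e+02, -5.24079774e-03,  2.43939954e+01]), 'contact_force': array([ 0.98421911, -1.06282313,  0.64479424]), 'torque': array([0.01723418, 0.01184529, 0.05856831]), 'grip_width': 85.41077086709511}
```

View pics/scene0.png

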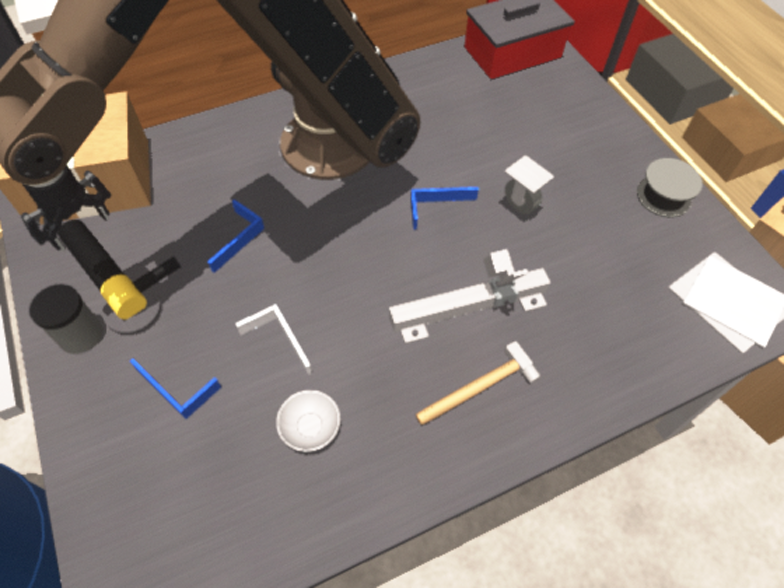

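View pics/top0.png

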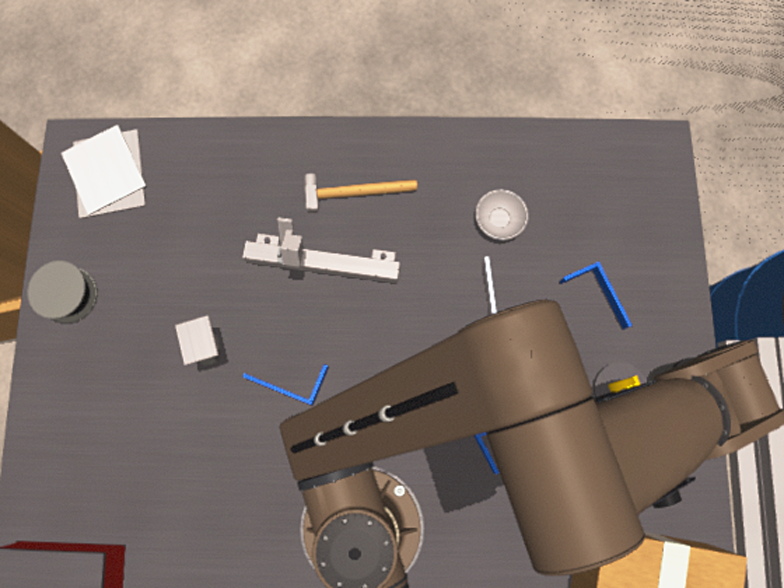

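```bash
cat > h.py <<'E'
from station import arm,snapshot,camera_params,spot_in,cut_out,tip_of
import cv2,numpy as np
from scipy.optimize import least_squares
F=np.diag([1,-1,-1.])
P={n:camera_params(n) for n in("scene","top")}
def Rt(n):
    T=np.array(P[n]["camera_from_world"]); return F@T[:3,:3],F@T[:3,3]
def proj(n,X):
    R,t=Rt(n); return cv2.projectPoints(np.atleast_2d(np.float64(X)),cv2.Rodrigues(R)[0],t,P[n]["camera_matrix"],np.array(P[n]["dist"]))[0][:,0]
def ray(n,px):
    u=cv2.undistortPoints(np.float64([[px]]),P[n]["camera_matrix"],np.array(P[n]["dist"]))[0,0]
    R,t=Rt(n); return -R.T@t, R.T@np.r_[u,1]
def onz(n,px,z):
    c,d=ray(n,px); return c+d*(z-c[2])/d[2]
def crop(n,name,c,w,h,s):
    im=snapshot(n)[:,:,::-1]; x,y=int(c[0]-w/2),int(c[1]-h/2); x,y=max(x,0),max(y,0)
    cv2.imwrite(f"pics/{name}.png",cv2.resize(im[y:y+h,x:x+w],None,fx=s,fy=s,interpolation=cv2.INTER_CUBIC)); print("crop origin",x,y,"scale",s)
E
python3 - <<'E'
from h import *
Z=dict(fence=0,stop_carriage=0,stop_hinge=60,bracket=0,bracket_grip=20,bracket_heel=20,bracket_toe=20,caster=0,dish=0,hammer=0)
for n in P:
    snapshot(n)
    for t,z in list(Z.items())+[("flag_tip",None)]:
        for r in tip_of(n,t)[:2]:
            print(n,t,round(r["confidence"],2),np.round(r["xy"],1),None if z is None else np.round(onz(n,r["xy"],z),1))
E
```

```text
scene fence 0.56 [312.6 216. ] [541.6  38.5   0. ]
scene stop_carriage 0.78 [340.7 210.9] [561.1 125.3   0. ]
scene stop_hinge 0.88 [346.9 204.9] [579.2 127.1  60. ]
scene bracket 0.74 [205.2 239.4] [ 482.2 -285.6    0. ]
scene bracket 0.72 [311.2 145.3] [293.2 160.4   0. ]
scene bracket_grip 0.74 [170.4 170.8] [ 216. -304.   20.]
scene bracket_grip 0.69 [116.1 284.1] [ 522.  -554.5   20. ]
scene bracket_heel 0.98 [131.8 293. ] [ 564.7 -522.3   20. ]
scene bracket_heel 0.85 [196.9 220.7] [ 424.1 -288.    20. ]
scene bracket_toe 0.72 [ 91.3 264.1] [ 434.8 -603.1   20. ]
scene bracket_toe 0.7 [341.5 137.9] [320.7 258.9  20. ]
scene caster 0.85 [370.  150.2] [393.1 330.8   0. ]
scene dish 0.58 [217.2 302.7] [ 677.8 -321.9    0. ]
scene dish 0.52 [347.6 203.2] [545.5 158.4   0. ]
scene hammer 0.77 [335.1 275.6] [741.2   7.4   0. ]
scene flag_tip 0.84 [371.2 196. ] None
top fence 0.94 [247.7 196.9] [547.2  37.7   0. ]
top stop_carriage 0.7 [216.7 193.9] [556.9 137.2   0. ]
top stop_carriage 0.43 [350.  215.2] [ 488.1 -287.5    0. ]
top stop_hinge 0.65 [216.5 185.3] [569.1 130.3  60. ]
top bracket 0.91 [431.2 205. ] [ 521.6 -551.1    0. ]
top bracket 0.67 [256.1 135.2] [757.1  13.7   0. ]
top bracket_grip 0.95 [430.2 204.9] [ 517.5 -540.8   20. ]
top bracket_grip 0.76 [206.2 283. ] [274.2 157.6  20. ]
top bracket_heel 0.97 [424.1 191.6] [ 560.9 -524.4   20. ]
top bracket_heel 0.59 [222.1 290.4] [252.3 108.8  20. ]
top bracket_toe 0.66 [175.7 268.9] [316.1 252.3  20. ]
top bracket_toe 0.57 [450.6 232.4] [ 429.3 -599.5   20. ]
top caster 0.79 [150.1 246.9] [385.6 341.    0. ]
top dish 0.89 [357.1 158.5] [ 677.1 -317.4    0. ]
top hammer 0.69 [256.8 135.4] [756.4  11.4   0. ]
top flag_tip 0.95 [203.9 153.5] None
```

Run:
```python
from h import *
a=snapshot("scene")[:,:,::-1]; b=snapshot("top")[:,:,::-1]
def c(im,x,y,w,h): return cv2.resize(im[y:y+h,x:x+w],(400,300),interpolation=cv2.INTER_CUBIC)
m=np.vstack([np.hstack([c(b,170,140,120,90),c(a,270,170,128,96)]),np.hstack([c(a,160,205,80,60),c(b,320,170,80,60)])])
cv2.imwrite("pics/c1.png",m)
```

```text
(no output)
```

View pics/c1.png

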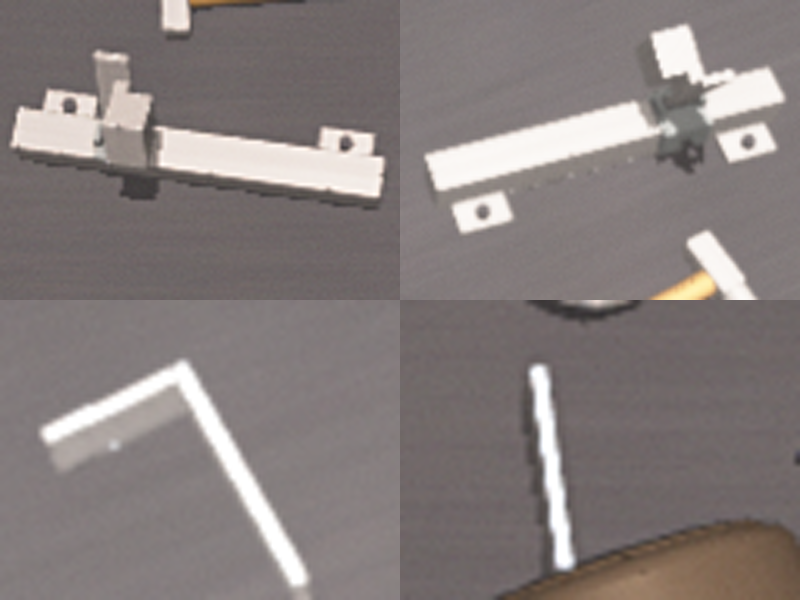

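Run:
```python
from h import *
def tri(a,b):
    (c1,d1),(c2,d2)=ray("scene",a),ray("top",b)
    d1/=np.linalg.norm(d1);d2/=np.linalg.norm(d2)
    s=np.linalg.lstsq(np.c_[d1,-d2],c2-c1,rcond=None)[0]
    p,q=c1+s[0]*d1,c2+s[1]*d2; return (p+q)/2,np.linalg.norm(p-q)
print("tip",tri((371.2,196),(203.9,153.5)),"hinge",tri((346.9,204.9),(216.5,185.3)),"carr",tri((340.7,210.9),(216.7,193.9)),"fence",tri((312.6,216),(247.7,196.9)))
top=cv2.GaussianBlur(cv2.cvtColor(snapshot("top"),cv2.COLOR_RGB2GRAY),(0,0),.5).astype(np.float32)
sc=cv2.cvtColor(snapshot("scene"),cv2.COLOR_RGB2GRAY).astype(np.float32)
def samp(im,n,X):
    q=proj(n,X).astype(np.float32); return cv2.remap(im,q[:,:1],q[:,1:],cv2.INTER_LINEAR)[:,0]
def w(o,yaw,x,y,z):
    c,s=np.cos(np.radians(yaw)),np.sin(np.radians(yaw)); x,y=np.broadcast_arrays(x,y)
    return np.c_[o[0]+c*x-s*y,o[1]+s*x+c*y,np.full(x.shape,z)]
o=np.array([545,38.])
xs=np.arange(-30,70,1.);res=[]
for yaw in np.arange(-12,-3,.5):
  for nm,im in(("top",top),("scene",sc)):
    pr=np.mean([samp(im,nm,w(o,yaw,xs,np.full(xs.shape,y),45)) for y in list(range(-100,-5,5))+list(range(90,220,5))],0)
    g=np.gradient(pr); a,b=g[:50].argmax(),g[50:].argmin()+50
    res.append((nm,yaw,g[a],xs[a],g[b],xs[b]))
for nm in("top","scene"): 
    for r in sorted([r for r in res if r[0]==nm],key=lambda r:r[4]-r[2])[:3]: print(np.round(r[1:],2),nm)
    ys=np.arange(-140,270,1.)
    yaw=-8
    pr=np.mean([samp(top if nm=="top" else sc,nm,w(o,yaw,np.full(ys.shape,x),ys,45)) for x in range(12,30,3)],0); g=np.gradient(pr)
    print(nm,"ends",ys[g[:80].argmax()],ys[-80:][g[-80:].argmin()])
for n in((196,217.5),(221,261),(168,231.8)): print("br",onz("scene",n,40))
```

```text
tip (array([634.3978998 , 154.00692929, 168.01569308]), np.float64(1.2587624363954488)) hinge (array([572.80868583, 132.44279402,  47.00142535]), np.float64(0.7479738204276201)) carr (array([557.50868626, 134.09399486,  -9.84379688]), np.float64(9.410173526476779)) fence (array([545.24812973,  36.66291959,   7.07677972]), np.float64(1.1380210468213234))
[ -8.    19.23   1.   -10.24  40.  ] top
[-8.5  17.52  1.   -9.81 39.  ] top
[-7.5  17.83  1.   -8.81 40.  ] top
top ends -115.0 234.0
[ -8.     8.56   1.   -15.47  42.  ] scene
[ -7.5    8.02   1.   -14.2   43.  ] scene
[ -8.5    7.85   1.   -14.25  42.  ] scene
scene ends -114.0 236.0
br [ 424.90806818 -287.99039677   40.        ]
br [ 585.26237456 -271.24211231   40.        ]
br [ 436.79291577 -376.6993694    40.        ]
```

```bash
cat >> h.py <<'E'
from scipy.spatial.transform import Rotation as Ro
O=np.array([545.3,32.9]);YAW=-8.
def fw(fx,fy):
    c,s=np.cos(np.radians(YAW)),np.sin(np.radians(YAW)); return O+[c*fx-s*fy,s*fx+c*fy]
def tofence(p):
    c,s=np.cos(np.radians(YAW)),np.sin(np.radians(YAW)); d=np.array(p[:2])-O; return np.array([c*d[0]+s*d[1],-s*d[0]+c*d[1]])
def need(x,y,z,yaw):
    "shares for tip target (173 ahead) in current tool axes"
    s=arm.get_state();R=Ro.from_euler("xyz",s["eef_rot"],degrees=True).as_matrix()
    d=R.T@(np.array([x,y,z+173])-s["eef_pos"]); r=(s["eef_rot"][2]-yaw+180)%360-180
    print("shares",np.round(d/500,4),"roll",round(r/45,3),"dist",round(np.linalg.norm(d),1))
def st():
    s=arm.get_state();p=s["eef_pos"]; print("t",round(s["clock"],2),"tip",np.round(p-[0,0,173],1),"fence",np.round(tofence(p),1),"rot",np.round(s["eef_rot"],1),"F",np.round(s["contact_force"],1),"w",round(s["grip_width"],1),"q",np.round(s["joint_positions"]))
E
python3 -m handwheel '[{"claw":1,"xyz":[0.682,-0.478,0],"roll":-1},{"claw":1,"xyz":[0.682,-0.478,0],"roll":-1},{"claw":1,"xyz":[0.682,-0.478,0],"roll":-1},{"claw":1,"xyz":[0.682,-0.478,0],"roll":-1},{"claw":1,"xyz":[0.682,-0.478,0],"roll":-1},{"claw":1,"xyz":[0.682,-0.478,0],"roll":-1},{"claw":1,"xyz":[0.682,-0.478,0],"roll":-1}]' 30
python3 -c "
from h import *
st(); need(*fw(120,132),231,82)"
```

```text
clock: 2.38
eef_pos: [470.9, -208.4, 404.9]
eef_rot: [180.0, 0.0, 69.5]
contact_force: [0.9, -1.1, -0.6]
grip_width: -0.2
t 2.38 tip [ 470.9 -208.4  231.9] fence [ -40.1 -249.3] rot [180.    0.   69.5] F [ 0.9 -1.1 -0.6] w -0.2 q [-31.  19. 105.   0.  56. -11.]
shares [0.8138 0.1473 0.0019] roll -0.278 dist 413.5
```

```bash
python3 -m handwheel '[{"claw":1,"xyz":[0.814,0.147,0],"roll":-0.278},{"claw":1,"xyz":[0.814,0.147,0],"roll":-0.278},{"claw":1,"xyz":[0.814,0.147,0],"roll":-0.278},{"claw":1,"xyz":[0.814,0.147,0],"roll":-0.278},{"claw":1,"xyz":[0.814,0.147,0],"roll":-0.278},{"claw":1,"xyz":[0.814,0.147,0],"roll":-0.278},{"claw":1,"xyz":[0.814,0.147,0],"roll":-0.278},{"claw":1,"xyz":[0.814,0.147,0],"roll":-0.278}]' | head -2
python3 - <<'E'
from h import *
st(); need(*fw(120,132),130,82)
a=snapshot("scene")[:,:,::-1]; b=snapshot("top")[:,:,::-1]
for n in P:
  for t in("flag_tip","stop_hinge","stop_carriage"):
    for r in tip_of(n,t)[:1]: print(n,t,r["confidence"],r["xy"])
def c(im,x,y,w,h): return cv2.resize(im[y:y+h,x:x+w],(400,450),interpolation=cv2.INTER_CUBIC)
cv2.imwrite("pics/c2.png",np.hstack([c(b,165,120,80,90),c(a,320,150,80,90)]))
E
```

```text
clock: 3.38
eef_pos: [683.0, 149.7, 404.1]
t 3.38 tip [683.  149.7 231.1] fence [120.1 134.8] rot [180.    0.   82.2] F [ 0.2  0.2 -0.3] w -0.1 q [ 7. 34. 78. -0. 68. 15.]
shares [-0.0056 -0.0003  0.2021] roll 0.004 dist 101.1
scene flag_tip 0.68 [371.7, 193.4]
scene stop_hinge 0.81 [347.3, 202.0]
scene stop_carriage 0.81 [341.8, 208.7]
```

View pics/c2.png

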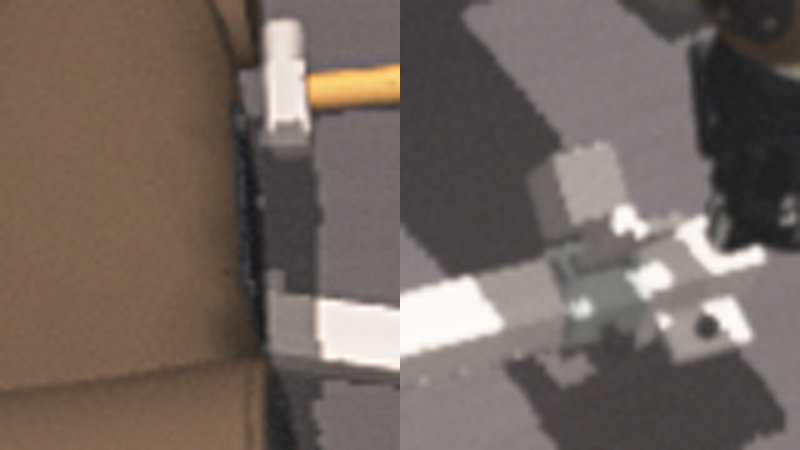

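```bash
python3 -m handwheel '[{"claw":1,"xyz":[-0.004,0,0.1],"roll":0},{"claw":1,"xyz":[-0.004,0,0.2],"roll":0},{"claw":1,"xyz":[-0.004,0,0.2],"roll":0}]' 
python3 -m handwheel '[{"claw":1,"xyz":[0,-0.04,0],"roll":0},{"claw":1,"xyz":[0,-0.08,0],"roll":0},{"claw":1,"xyz":[0,-0.12,0],"roll":0},{"claw":1,"xyz":[0,-0.16,0],"roll":0},{"claw":1,"xyz":[0,-0.2,0],"roll":0},{"claw":1,"xyz":[0,-0.24,0],"roll":0},{"claw":1,"xyz":[0,-0.27,0],"roll":0}]' 
python3 -c "
from h import *
st()"
```

```text
clock: 4.15
eef_pos: [681.6, 143.6, 302.3]
eef_rot: [-179.7, 0.1, 81.9]
contact_force: [-0.2, 0.2, 1.0]
grip_width: 0.1
clock: 5.03
eef_pos: [548.0, 162.7, 305.4]
eef_rot: [-179.9, 0.0, 81.9]
contact_force: [3.3, -0.1, -0.0]
grip_width: -0.0
t 5.03 tip [548.  162.7 132.4] fence [-15.4 128.9] rot [-179.9    0.    81.9] F [ 3.3 -0.1 -0. ] w -0.0 q [ 10.  31. 103.  -0.  47.  18.]
```

```bash
python3 -m handwheel '[{"claw":1,"xyz":[0,-0.028,0.005],"roll":0},{"claw":1,"xyz":[0,-0.06,0.05],"roll":0},{"claw":1,"xyz":[0,-0.075,0.08],"roll":0},{"claw":1,"xyz":[0,-0.083,0.1],"roll":0},{"claw":1,"xyz":[0,-0.083,0.115],"roll":0},{"claw":1,"xyz":[0,-0.083,0.124],"roll":0},{"claw":1,"xyz":[0,-0.083,0.128],"roll":0}]' 
python3 -c "
from h import *
st()"
```

```text
clock: 5.9
eef_pos: [506.9, 168.5, 241.3]
eef_rot: [-179.9, 0.0, 81.9]
contact_force: [-1.3, -0.1, 2.5]
grip_width: 0.1
t 5.9 tip [506.9 168.5  68.3] fence [-56.9 128.9] rot [-179.9    0.    81.9] F [-1.3 -0.1  2.5] w 0.1 q [ 11.  34. 111.  -0.  35.  19.]
```

```bash
python3 -m handwheel '[{"claw":1,"xyz":[0,0,0.004],"roll":0},{"claw":1,"xyz":[0,0,0.008],"roll":0},{"claw":1,"xyz":[0,0,0.01],"roll":0},{"claw":1,"xyz":[0,0,0.01],"roll":0}]' 
python3 -m handwheel '[{"claw":1,"xyz":[0,0,0.002],"roll":0},{"claw":1,"xyz":[0,0,0.004],"roll":0},{"claw":1,"xyz":[0,0,0.004],"roll":0}]'
```

```text
clock: 6.4
eef_pos: [506.9, 168.5, 237.3]
eef_rot: [-180.0, 0.0, 81.9]
contact_force: [-4.6, -0.7, 15.6]
grip_width: -0.2
clock: 6.78
eef_pos: [506.7, 168.4, 237.1]
eef_rot: [180.0, -0.0, 81.9]
contact_force: [-8.1, -1.1, 27.8]
grip_width: 0.0
```

```bash
python3 -m handwheel '[{"claw":1,"xyz":[0,0,-0.12],"roll":0},{"claw":-0.2,"xyz":[-0.45,0.04,-0.17],"roll":-1},{"claw":-0.2,"xyz":[-0.45,0.04,-0.17],"roll":-1},{"claw":-0.2,"xyz":[-0.45,0.04,-0.17],"roll":-1},{"claw":-0.2,"xyz":[-0.45,0.04,-0.17],"roll":-1},{"claw":-0.2,"xyz":[-0.45,0.04,-0.17],"roll":-1}]' |head -2
python3 - <<'E'
from h import *
st(); need(484.9,-285.8,110,186)
snapshot("scene")
for n in P:
  if n=="top": snapshot(n)
  for t in("flag_tip","stop_hinge","stop_carriage","bracket_heel","bracket_toe"):
    for r in tip_of(n,t)[:3]: print(n,t,round(r["confidence"],2),np.round(r["xy"],1))
E
```

```text
clock: 7.52
eef_pos: [494.7, -60.1, 322.5]
t 7.53 tip [494.7 -60.1 149.5] fence [-37.2 -99.1] rot [1.799e+02 1.000e-01 1.269e+02] F [ 1.4  0.4 -0.4] w 51.3 q [-15.  24. 112.  -0.  44. -51.]
shares [-0.349  -0.287   0.0793] roll -1.313 dist 229.4
scene flag_tip 0.6 [341.1 174.5]
scene stop_hinge 0.75 [346.7 201.4]
scene stop_carriage 0.7 [342.4 209.7]
scene bracket_heel 0.93 [132.2 293.3]
scene bracket_heel 0.84 [197.8 217.5]
scene bracket_heel 0.78 [293.1 138.3]
scene bracket_toe 0.84 [148.2 189.5]
scene bracket_toe 0.82 [222.9 263. ]
scene bracket_toe 0.79 [ 95.9 260.9]
top flag_tip 0.57 [198.2 213.4]
top stop_hinge 0.66 [215.6 183.4]
top stop_hinge 0.3 [351.9 230.9]
top stop_carriage 0.62 [218.7 192. ]
top bracket_heel 0.8 [427.8 191.4]
top bracket_heel 0.77 [353.7 232.3]
top bracket_heel 0.68 [337.1 307.6]
top bracket_toe 0.91 [344.1 182.3]
top bracket_toe 0.85 [386.3 288.6]
top bracket_toe 0.63 [449.6 230.5]
```

```bash
python3 -m handwheel '[{"claw":-0.2,"xyz":[-0.349,-0.287,0],"roll":-1},{"claw":-0.2,"xyz":[-0.349,-0.287,0],"roll":-1},{"claw":-0.2,"xyz":[-0.349,-0.287,0],"roll":-1},{"claw":-0.2,"xyz":[-0.349,-0.287,0],"roll":-1},{"claw":-0.2,"xyz":[-0.349,-0.287,0],"roll":-1},{"claw":-0.2,"xyz":[-0.349,-0.287,0],"roll":-1}]' |head -2
python3 - <<'E'
from h import *
st(); need(484.9,-285.8,110,186)
for n,p,z in(("scene",(341.1,174.5),60),("top",(198.2,213.4),60)): print(n,tofence(onz(n,p,z)))
for n,p in(("scene",(197.8,217.5)),("scene",(222.9,263)),("top",(353.7,232.3)),("top",(344.1,182.3))): print(n,onz(n,p,20),onz(n,p,40))
a=snapshot("scene")[:,:,::-1]; b=snapshot("top")[:,:,::-1]
def c(im,x,y,w,h): return cv2.resize(im[y:y+h,x:x+w],(400,450),interpolation=cv2.INTER_CUBIC)
cv2.imwrite("pics/c3.png",np.hstack([c(b,175,160,80,90),c(a,300,150,80,90)]))
E
```

```text
clock: 8.88
eef_pos: [484.6, -282.8, 321.8]
t 8.88 tip [ 484.6 -282.8  148.8] fence [ -16.2 -321.1] rot [180.    0.  171.8] F [-0.4  0.3 -0.4] w 50.9 q [ -37.   29.  104.    0.   48. -119.]
shares [-0.0015 -0.0059  0.0777] roll -0.316 dist 39.0
scene [-87.10367358 121.25876631]
top [-84.82409287 139.70084221]
scene [ 414.80921163 -281.89868533   20.        ] [ 427.08022978 -283.20415966   40.        ]
scene [ 583.73536489 -267.07553717   20.        ] [ 593.06181108 -268.63939556   40.        ]
top [ 429.99887302 -293.93613072   20.        ] [ 426.74430675 -290.54521976   40.        ]
top [ 590.67017113 -269.07295326   20.        ] [ 585.0892546  -266.04203479   40.        ]
```

View pics/c3.png

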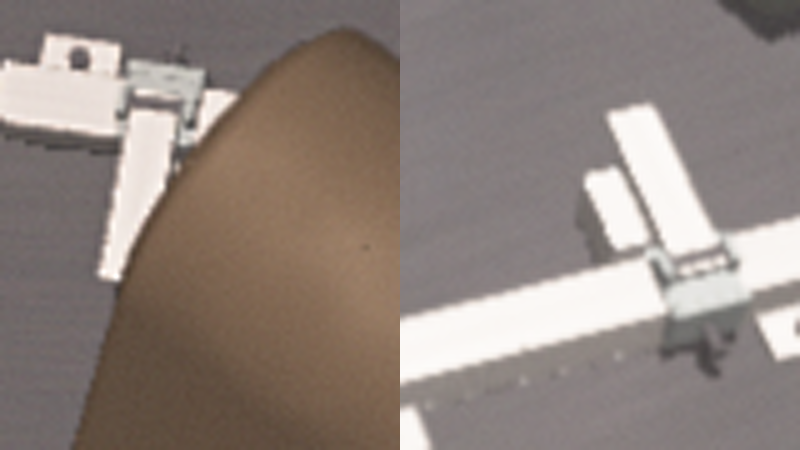

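```bash
python3 - <<'E'
from h import *
for n,p,z in(("scene",(337,186),45),("scene",(344.6,200.3),45),("scene",(341.7,172.5),64),("scene",(351,171),64),("top",(194.6,215.5),64),("top",(201,172),64),("scene",(355,201),64)): print(n,p,np.round(tofence(onz(n,p,z)),1))
E
python3 -m handwheel '[{"claw":-0.2,"xyz":[-0.0015,-0.006,0.06],"roll":-0.316},{"claw":-0.2,"xyz":[-0.0015,-0.006,0.12],"roll":-0.316},{"claw":-0.2,"xyz":[-0.0015,-0.006,0.16],"roll":-0.316}]' |head -3
python3 - <<'E'
from h import *
st(); need(484.9,-285.8,8,186)
a=snapshot("scene")[:,:,::-1]
q=proj("scene",[[424.9,-288,40],[585.3,-271.2,40],[484.9,-285.8,40]]); 
x,y=150,170
im=cv2.resize(a[y:y+100,x:x+130],None,fx=6,fy=6,interpolation=cv2.INTER_CUBIC)
for p in q: cv2.circle(im,tuple(np.int32((p-[x,y])*6)),4,(0,0,255),1)
cv2.imwrite("pics/c4.png",im)
E
```

```text
scene (337, 186) [-59.8  99.4]
scene (344.6, 200.3) [ -4.8 102.9]
scene (341.7, 172.5) [-91.1 124.2]
scene (351, 171) [-88.4 153.7]
top (194.6, 215.5) [-93.5 148.5]
top (201, 172) [ 44.3 154. ]
scene (355, 201) [ 16.8 124.4]
clock: 9.35
eef_pos: [485.4, -284.1, 241.0]
eef_rot: [180.0, -0.0, -174.0]
t 9.35 tip [ 485.4 -284.1   68. ] fence [ -15.2 -322.3] rot [ 180.   -0. -174.] F [-0.4 -1.3 -0.4] w 51.3 q [ -37.   36.  107.    0.   38. -133.]
shares [ 0.0013 -0.0034  0.1201] roll 0.001 dist 60.1
```

View pics/c4.png

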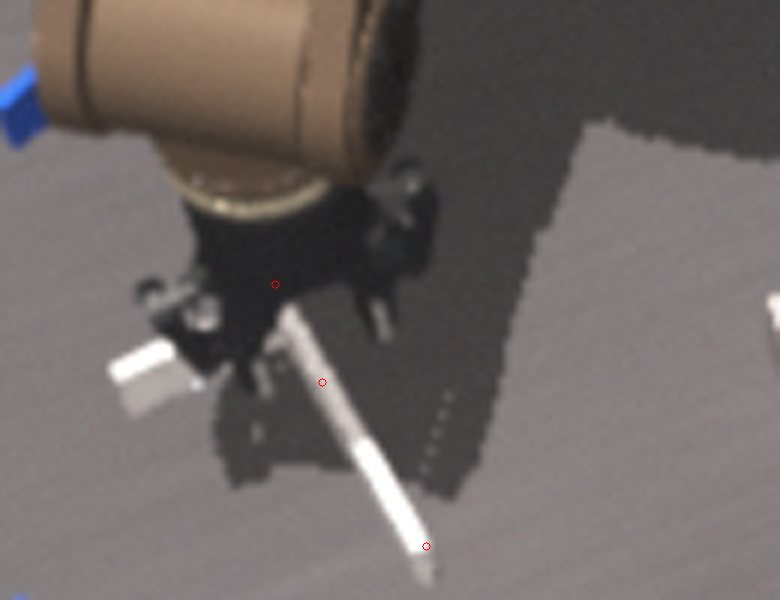

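```bash
python3 -m handwheel '[{"claw":-0.2,"xyz":[0.001,-0.003,0.06],"roll":0},{"claw":-0.2,"xyz":[0.001,-0.003,0.12],"roll":0},{"claw":-0.2,"xyz":[0.001,-0.003,0.12],"roll":0},{"claw":1,"xyz":[0.001,-0.003,0.12],"roll":0},{"claw":1,"xyz":[0.001,-0.003,0.12],"roll":0},{"claw":1,"xyz":[0.001,-0.003,0.12],"roll":0},{"claw":1,"xyz":[0.001,-0.003,0.12],"roll":0},{"claw":1,"xyz":[0.001,-0.003,0.12],"roll":0}]' 60
python3 -c "
from h import *
st();print(fw(-35,100-60-15)); need(*fw(-35,100-60-15),30,82)"
```

```text
clock: 10.4
eef_pos: [484.7, -285.4, 180.4]
eef_rot: [179.9, -0.0, -174.0]
contact_force: [-0.1, 1.7, 5.9]
grip_width: 7.2
t 10.4 tip [ 484.7 -285.4    7.4] fence [ -15.7 -323.6] rot [ 179.9   -0.  -174. ] F [-0.1  1.7  5.9] w 7.2 q [ -37.   41.  108.    0.   31. -133.]
[514.11994512  62.52776025]
shares [-0.131   0.686  -0.0444] roll 2.311 dist 349.9
```

```bash
python3 -m handwheel '[{"claw":1,"xyz":[0,0,-0.03],"roll":0},{"claw":1,"xyz":[-0.02,0.04,-0.044],"roll":0.2},{"claw":1,"xyz":[-0.03,0.08,-0.044],"roll":0.4},{"claw":1,"xyz":[-0.04,0.12,-0.044],"roll":0.6},{"claw":1,"xyz":[-0.05,0.16,-0.044],"roll":0.8},{"claw":1,"xyz":[-0.06,0.2,-0.044],"roll":1},{"claw":1,"xyz":[-0.06,0.2,-0.044],"roll":1}]' 
python3 -c "
from h import *
st();need(*fw(-35,100-60-15),30,82)"
```

```text
clock: 11.28
eef_pos: [504.3, -181.9, 203.6]
eef_rot: [180.0, -0.0, 141.1]
contact_force: [0.4, 0.1, -2.0]
grip_width: 7.2
t 11.28 tip [ 504.3 -181.9   30.6] fence [ -10.7 -218.4] rot [180.   -0.  141.1] F [ 0.4  0.1 -2. ] w 7.2 q [-27.  38. 112.   0.  31. -78.]
shares [0.2918 0.3927 0.0016] roll 1.313 dist 244.6
```

```bash
python3 -m handwheel '[{"claw":1,"xyz":[0.0,0.02,0],"roll":0.2},{"claw":1,"xyz":[0.03,0.06,0],"roll":0.4},{"claw":1,"xyz":[0.06,0.1,0],"roll":0.6},{"claw":1,"xyz":[0.1,0.14,0],"roll":0.8},{"claw":1,"xyz":[0.13,0.18,0],"roll":1},{"claw":1,"xyz":[0.16,0.22,0],"roll":1}]' 
python3 -c "
from h import *
st();need(*fw(-40,100-60-15),30,82)"
```

```text
clock: 12.02
eef_pos: [511.4, -46.0, 204.4]
eef_rot: [179.9, -0.0, 96.1]
contact_force: [0.4, 0.1, -1.9]
grip_width: 7.4
t 12.03 tip [511.4 -46.   31.4] fence [-22.6 -82.9] rot [179.9  -0.   96.1] F [ 0.4  0.1 -1.9] w 7.4 q [-13.  37. 115.   0.  29. -19.]
shares [0.2177 0.019  0.0029] roll 0.314 dist 109.3
```

```bash
python3 -m handwheel '[{"claw":1,"xyz":[0,-0.03,0],"roll":0.314},{"claw":1,"xyz":[0.05,-0.02,0],"roll":0.314},{"claw":1,"xyz":[0.15,0.005,0],"roll":0.314},{"claw":1,"xyz":[0.218,0.019,0.003],"roll":0.314},{"claw":1,"xyz":[0.218,0.019,0.003],"roll":0.314},{"claw":1,"xyz":[0.218,0.019,0.003],"roll":0.314}]'
python3 - <<'E'
from h import *
st()
a=snapshot("scene")[:,:,::-1]; b=snapshot("top")[:,:,::-1]
x,y=255,130
im=cv2.resize(a[y:y+100,x:x+130],None,fx=6,fy=6,interpolation=cv2.INTER_CUBIC)
cv2.imwrite("pics/c5.png",im)
E
```

```text
clock: 12.78
eef_pos: [509.3, 62.7, 203.3]
eef_rot: [179.9, -0.0, 82.1]
contact_force: [-0.7, -1.2, -2.2]
grip_width: 7.3
t 12.78 tip [509.3  62.7  30.3] fence [-39.8  24.5] rot [179.9  -0.   82.1] F [-0.7 -1.2 -2.2] w 7.3 q [ -0.  37. 115.   0.  28.   7.]
```

View pics/c5.png

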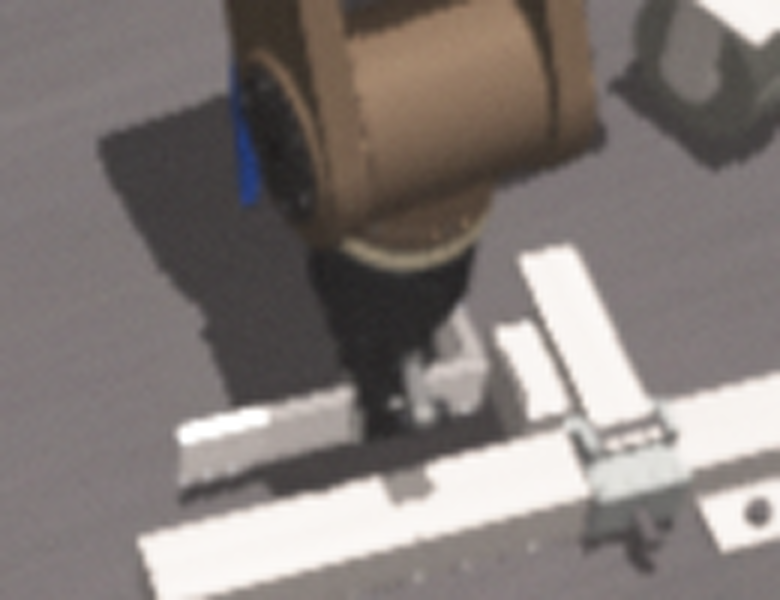

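```bash
python3 -m handwheel '[{"claw":1,"xyz":[0,0.01,0.02],"roll":0},{"claw":1,"xyz":[0,0.018,0.04],"roll":0},{"claw":1,"xyz":[0,0.018,0.0445],"roll":0},{"claw":1,"xyz":[0,0.018,0.0445],"roll":0}]' 
python3 -m handwheel '[{"claw":1,"xyz":[0.008,0,0],"roll":0},{"claw":1,"xyz":[0.014,0,0],"roll":0},{"claw":1,"xyz":[0.02,0,0],"roll":0},{"claw":1,"xyz":[0.02,0,0],"roll":0}]'
```

```text
clock: 13.38
eef_pos: [518.3, 60.9, 180.6]
eef_rot: [180.0, -0.0, 82.0]
contact_force: [-0.3, 0.9, -2.1]
grip_width: 7.0
clock: 13.88
eef_pos: [519.7, 71.1, 180.6]
eef_rot: [180.0, -0.0, 82.0]
contact_force: [0.7, 0.5, -3.0]
grip_width: 7.1
```

```bash
python3 -m handwheel '[{"claw":1,"xyz":[0,0,0.001],"roll":0},{"claw":1,"xyz":[0,0,0.002],"roll":0},{"claw":1,"xyz":[0,0,0.002],"roll":0}]' 
python3 -m handwheel '[{"claw":1,"xyz":[0.002,0,0],"roll":0},{"claw":1,"xyz":[0.004,0,0],"roll":0},{"claw":1,"xyz":[0.004,0,0],"roll":0}]'
```

```text
clock: 14.25
eef_pos: [519.6, 71.1, 180.4]
eef_rot: [179.9, -0.0, 82.0]
contact_force: [-2.3, -0.2, 11.9]
grip_width: 7.2
clock: 14.62
eef_pos: [519.9, 73.1, 180.4]
eef_rot: [179.9, -0.0, 82.0]
contact_force: [-0.0, 0.6, 2.8]
grip_width: 7.4
```

```bash
for i in 1 ; do python3 -m handwheel '[{"claw":1,"xyz":[0.002,0,0],"roll":0},{"claw":1,"xyz":[0.004,0,0],"roll":0}]' ; python3 -m handwheel '[{"claw":1,"xyz":[0.002,0,0],"roll":0},{"claw":1,"xyz":[0.002,0,0],"roll":0}]';python3 -m handwheel '[{"claw":1,"xyz":[0.002,0,0],"roll":0},{"claw":1,"xyz":[0.002,0,0],"roll":0}]'; done
```

```text
clock: 14.88
eef_pos: [520.2, 75.1, 180.4]
eef_rot: [179.9, -0.0, 82.0]
contact_force: [-0.2, -2.1, 1.7]
grip_width: 7.2
clock: 15.12
eef_pos: [520.4, 75.5, 180.4]
eef_rot: [179.9, -0.0, 82.0]
contact_force: [-1.1, -10.1, 2.2]
grip_width: 7.2
clock: 15.38
eef_pos: [520.5, 75.6, 180.4]
eef_rot: [180.0, 0.0, 82.0]
contact_force: [-1.4, -12.6, 2.4]
grip_width: 7.3
```

```bash
python3 -m handwheel '[{"claw":1,"xyz":[-0.0005,0,0],"roll":0},{"claw":0.6,"xyz":[-0.0005,0,0],"roll":0},{"claw":0.6,"xyz":[-0.0005,0,0],"roll":0},{"claw":0.6,"xyz":[-0.0005,0,0],"roll":0},{"claw":0.6,"xyz":[-0.0005,0,-0.05],"roll":0},{"claw":0.6,"xyz":[-0.0005,0,-0.12],"roll":0}]'
python3 - <<'E'
from h import *
st()
a=snapshot("scene")[:,:,::-1]
x,y=255,150
im=cv2.resize(a[y:y+100,x:x+130],None,fx=6,fy=6,interpolation=cv2.INTER_CUBIC)
cv2.imwrite("pics/c6.png",im)
E
```

```text
clock: 16.12
eef_pos: [520.3, 75.5, 240.5]
eef_rot: [-179.9, 0.1, 82.0]
contact_force: [1.0, -0.1, 0.3]
grip_width: 17.0
t 16.12 tip [520.3  75.5  67.5] fence [-30.7  38.7] rot [-1.799e+02  1.000e-01  8.200e+01] F [ 1.  -0.1  0.3] w 17.0 q [  1.  34. 112.  -0.  35.   9.]
```

View pics/c6.png

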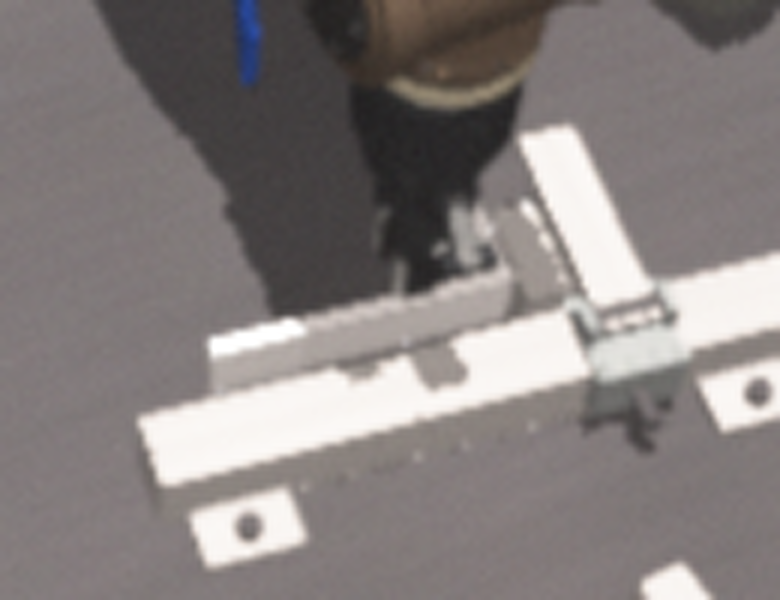

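```bash
python3 -m handwheel '[{"claw":1,"xyz":[0,0,-0.05],"roll":0.23},{"claw":1,"xyz":[0,-0.035,-0.05],"roll":0.46},{"claw":1,"xyz":[0,-0.07,-0.05],"roll":0.69},{"claw":1,"xyz":[0,-0.07,-0.05],"roll":0.92},{"claw":1,"xyz":[0,-0.07,-0.05],"roll":1},{"claw":1,"xyz":[0,-0.07,-0.05],"roll":1}]' |head -3
python3 -m handwheel '[{"claw":1,"xyz":[0,0,0],"roll":0.23},{"claw":1,"xyz":[0,0,0],"roll":0.46},{"claw":1,"xyz":[0,0,0],"roll":0.69},{"claw":1,"xyz":[0,0,0],"roll":0.92},{"claw":1,"xyz":[0,0,0],"roll":1},{"claw":1,"xyz":[0,0,0],"roll":1}]' |head -3
python3 -c "
from h import *
st();need(*fw(-66,35),4,-8)"
```

```text
clock: 16.92
eef_pos: [486.1, 80.6, 269.5]
eef_rot: [179.8, -0.2, 37.1]
clock: 17.68
eef_pos: [486.2, 80.6, 269.4]
eef_rot: [180.0, -0.2, -7.8]
t 17.68 tip [486.2  80.6  96.4] fence [-65.2  39. ] rot [180.   -0.2  -7.8] F [-0.6 -0.1  0.1] w -0.1 q [  2.  29. 115.  -0.  35. 100.]
shares [-0.0024  0.0079  0.1849] roll 0.004 dist 92.5
```

```bash
python3 -m handwheel '[{"claw":1,"xyz":[-0.002,0.008,0.1],"roll":0},{"claw":1,"xyz":[-0.002,0.008,0.17],"roll":0},{"claw":1,"xyz":[-0.002,0.008,0.184],"roll":0},{"claw":1,"xyz":[-0.002,0.008,0.184],"roll":0}]' 
python3 -m handwheel '[{"claw":1,"xyz":[0.012,0,0],"roll":0},{"claw":1,"xyz":[0.024,0,0],"roll":0},{"claw":1,"xyz":[0.036,0,0],"roll":0},{"claw":1,"xyz":[0.044,0,0],"roll":0},{"claw":1,"xyz":[0.052,0,0],"roll":0},{"claw":1,"xyz":[0.06,0,0],"roll":0}]' 
python3 -c "
from h import *
st()"
```

```text
clock: 18.18
eef_pos: [485.2, 76.7, 177.7]
eef_rot: [180.0, -0.2, -7.7]
contact_force: [-0.7, 0.2, -0.4]
grip_width: -0.0
clock: 18.92
eef_pos: [515.0, 72.6, 177.8]
eef_rot: [180.0, -0.2, -7.7]
contact_force: [-1.6, 0.7, 1.9]
grip_width: -0.2
t 18.93 tip [515.   72.6   4.8] fence [-35.6  35.1] rot [180.   -0.2  -7.7] F [-1.6  0.7  1.9] w -0.2 q [  1.  40. 114.  -0.  26.  99.]
```

```bash
python3 -m handwheel '[{"claw":1,"xyz":[0.008,0,0],"roll":0},{"claw":1,"xyz":[0.016,0,0],"roll":0},{"claw":1,"xyz":[0.024,0,0],"roll":0},{"claw":1,"xyz":[0.024,0,0],"roll":0}]' 
python3 -m handwheel '[{"claw":1,"xyz":[0.006,0,0],"roll":0},{"claw":1,"xyz":[0.008,0,0],"roll":0}]'
python3 - <<'E'
from h import *
st()
a=snapshot("scene")[:,:,::-1]
x,y=255,150
im=cv2.resize(a[y:y+100,x:x+130],None,fx=6,fy=6,interpolation=cv2.INTER_CUBIC)
cv2.imwrite("pics/c7.png",im)
E
```

```text
clock: 19.42
eef_pos: [527.3, 70.9, 177.8]
eef_rot: [180.0, -0.3, -7.8]
contact_force: [0.4, 0.0, -0.6]
grip_width: -0.1
clock: 19.68
eef_pos: [530.6, 70.5, 177.7]
eef_rot: [180.0, -0.1, -7.7]
contact_force: [-9.7, 2.3, 6.4]
grip_width: 0.1
t 19.68 tip [530.6  70.5   4.7] fence [-19.8  35.2] rot [ 1.8e+02 -1.0e-01 -7.7e+00] F [-9.7  2.3  6.4] w 0.1 q [  1.  40. 112.  -0.  27.  98.]
```

View pics/c7.png

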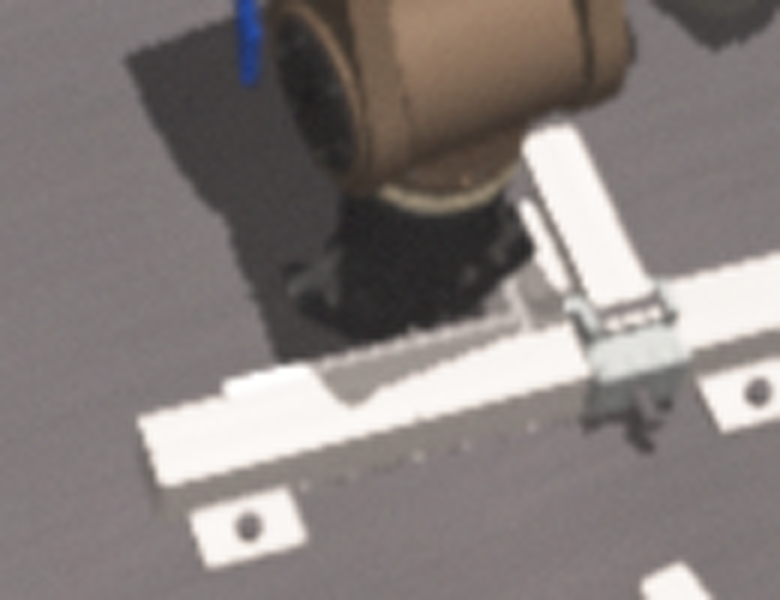

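```bash
python3 -m handwheel '[{"claw":1,"xyz":[-0.012,0,0],"roll":0},{"claw":1,"xyz":[-0.012,0,-0.07],"roll":0},{"claw":1,"xyz":[-0.012,0,-0.14],"roll":0},{"claw":1,"xyz":[-0.004,0.12,-0.14],"roll":0},{"claw":1,"xyz":[0.008,0.24,-0.14],"roll":0},{"claw":1,"xyz":[0.01,0.265,-0.14],"roll":0},{"claw":1,"xyz":[0.01,0.265,-0.14],"roll":0}]' |head -3
python3 - <<'E'
from h import *
st();need(*fw(-14.5,-96),6,-8)
a=snapshot("scene")[:,:,::-1];b=snapshot("top")[:,:,::-1]
im=np.hstack([cv2.resize(a[y:y+90,x:x+80],(400,450),interpolation=cv2.INTER_CUBIC) for a,x,y in((a,290,160),(b,195,165))])
cv2.imwrite("pics/c8.png",im)
E
```

```text
clock: 20.6
eef_pos: [517.5, -61.8, 247.8]
eef_rot: [180.0, -0.1, -7.9]
t 20.6 tip [517.5 -61.8  74.8] fence [-14.4 -97.7] rot [ 1.8e+02 -1.0e-01 -7.9e+00] F [ 0.9  0.6 -0.6] w -0.2 q [-14.  33. 112.  -0.  35.  84.]
shares [-0.0005 -0.0034  0.1377] roll 0.003 dist 68.8
```

View pics/c8.png

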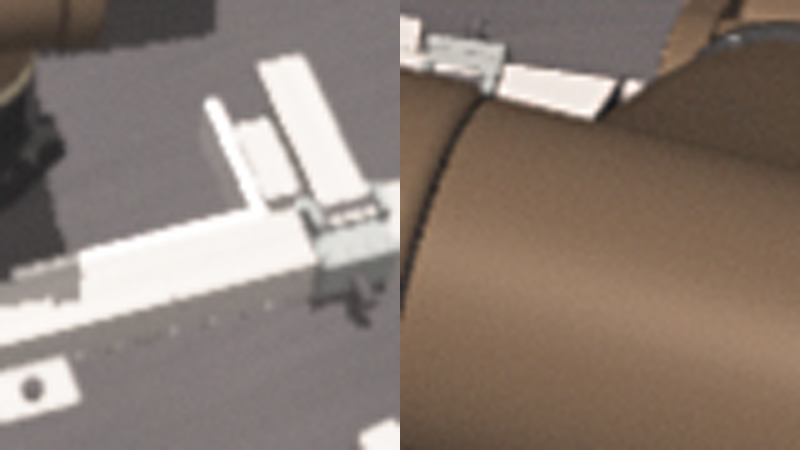

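```bash
python3 -m handwheel '[{"claw":1,"xyz":[0,0,0.08],"roll":0},{"claw":1,"xyz":[0,0,0.137],"roll":0},{"claw":1,"xyz":[0,0,0.137],"roll":0},{"claw":1,"xyz":[0,-0.012,0.137],"roll":0},{"claw":1,"xyz":[0,-0.024,0.137],"roll":0},{"claw":1,"xyz":[0,-0.03,0.137],"roll":0}]' 
python3 -m handwheel '[{"claw":1,"xyz":[0,-0.004,0],"roll":0},{"claw":1,"xyz":[0,-0.008,0],"roll":0},{"claw":1,"xyz":[0,-0.008,0],"roll":0}]' 
python3 -c "
from h import *
st()"
```

```text
clock: 21.45
eef_pos: [519.8, -45.0, 180.1]
eef_rot: [180.0, -0.1, -7.7]
contact_force: [1.1, 0.6, -1.0]
grip_width: 0.0
clock: 21.82
eef_pos: [520.4, -40.9, 180.2]
eef_rot: [180.0, -0.1, -7.7]
contact_force: [0.2, -0.5, -0.4]
grip_width: -0.2
t 21.82 tip [520.4 -40.9   7.2] fence [-14.4 -76.6] rot [ 1.8e+02 -1.0e-01 -7.7e+00] F [ 0.2 -0.5 -0.4] w -0.2 q [-12.  40. 114.  -0.  26.  86.]
```

```bash
for i in 1; do
python3 -m handwheel '[{"claw":1,"xyz":[0,-0.003,0],"roll":0},{"claw":1,"xyz":[0,-0.004,0],"roll":0}]'|sed -n '2p;4p'
python3 -m handwheel '[{"claw":1,"xyz":[0,-0.002,0],"roll":0},{"claw":1,"xyz":[0,-0.002,0],"roll":0}]'|sed -n '2p;4p'
python3 -m handwheel '[{"claw":1,"xyz":[0,-0.002,0],"roll":0},{"claw":1,"xyz":[0,-0.002,0],"roll":0}]'|sed -n '2p;4p'; done
```

```text
eef_pos: [520.6, -39.0, 180.1]
contact_force: [-0.8, -1.8, 0.5]
eef_pos: [520.7, -38.6, 180.1]
contact_force: [-1.6, -8.3, -0.0]
eef_pos: [520.8, -38.4, 180.1]
contact_force: [-2.7, -11.0, 1.5]
```

```bash
python3 -m handwheel '[{"claw":1,"xyz":[0,0.014,0],"roll":0},{"claw":1,"xyz":[0,0.014,-0.06],"roll":0},{"claw":1,"xyz":[-0.02,0.014,-0.14],"roll":0},{"claw":1,"xyz":[-0.034,-0.06,-0.14],"roll":0},{"claw":1,"xyz":[-0.034,-0.16,-0.14],"roll":0},{"claw":1,"xyz":[-0.034,-0.18,-0.14],"roll":0},{"claw":1,"xyz":[-0.034,-0.18,-0.08],"roll":0},{"claw":1,"xyz":[-0.034,-0.18,0.003],"roll":0}]' |head -2
python3 -m handwheel '[{"claw":1,"xyz":[0,0,0.002],"roll":0},{"claw":1,"xyz":[0.008,0,0.002],"roll":0},{"claw":1,"xyz":[0.012,0,0.002],"roll":0},{"claw":1,"xyz":[0.012,0,0.002],"roll":0}]'
python3 -c "
from h import *
st()"
```

```text
clock: 23.58
eef_pos: [516.3, 52.7, 178.3]
clock: 24.08
eef_pos: [522.4, 51.8, 178.3]
eef_rot: [179.9, -0.4, -7.7]
contact_force: [0.5, 1.0, 0.4]
grip_width: 0.0
t 24.07 tip [522.4  51.8   5.3] fence [-25.3  15.5] rot [179.9  -0.4  -7.7] F [0.5 1.  0.4] w 0.0 q [ -2.  40. 114.  -0.  26.  96.]
```

```bash
python3 -m handwheel '[{"claw":1,"xyz":[0.004,0,0],"roll":0},{"claw":1,"xyz":[0.008,0,0],"roll":0},{"claw":1,"xyz":[0.01,0,0],"roll":0}]' |sed -n '2p;4p'
python3 -m handwheel '[{"claw":1,"xyz":[0.002,0,0],"roll":0},{"claw":1,"xyz":[0.002,0,0],"roll":0}]' |sed -n '2p;4p'
python3 -m handwheel '[{"claw":1,"xyz":[0.002,0,0],"roll":0},{"claw":1,"xyz":[0.002,0,0],"roll":0}]' |sed -n '2p;4p'
python3 -c "
from h import *
st()"
```

```text
eef_pos: [527.2, 51.1, 178.4]
contact_force: [-4.4, 0.3, 2.5]
eef_pos: [527.6, 51.1, 178.3]
contact_force: [-5.7, 1.1, 4.4]
eef_pos: [527.9, 51.1, 178.2]
contact_force: [-5.8, 0.8, 3.3]
t 24.95 tip [527.9  51.1   5.2] fence [-19.7  15.6] rot [179.9  -0.   -7.7] F [-5.8  0.8  3.3] w 0.3 q [ -2.  40. 113.  -0.  27.  96.]
```

```bash
python3 -m handwheel '[{"claw":1,"xyz":[0.004,0,0],"roll":0},{"claw":1,"xyz":[0.004,0,0],"roll":0}]' |sed -n '2p;4p'
python3 -m handwheel '[{"claw":1,"xyz":[0.004,0,0],"roll":0},{"claw":1,"xyz":[0.004,0,0],"roll":0}]' |sed -n '2p;4p'
python3 -c "
from h import *
st()"
```

```text
eef_pos: [528.7, 51.0, 178.0]
contact_force: [-10.8, 0.7, 7.5]
eef_pos: [529.3, 51.0, 177.8]
contact_force: [-10.3, 1.4, 7.6]
t 25.45 tip [529.3  51.    4.8] fence [-18.3  15.7] rot [179.8   0.5  -7.7] F [-10.3   1.4   7.6] w -0.1 q [ -2.  40. 113.  -0.  28.  96.]
```

```bash
python3 -m handwheel '[{"claw":1,"xyz":[-0.02,0,0],"roll":0},{"claw":1,"xyz":[-0.02,0,-0.1],"roll":0},{"claw":1,"xyz":[-0.02,0,-0.2],"roll":0},{"claw":1,"xyz":[-0.1,0.3,-0.25],"roll":0},{"claw":1,"xyz":[-0.1,0.6,-0.25],"roll":0},{"claw":1,"xyz":[-0.1,0.8,-0.25],"roll":0},{"claw":1,"xyz":[-0.1,0.8,-0.25],"roll":0},{"claw":1,"xyz":[-0.1,0.8,-0.25],"roll":0}]' |head -2
python3 - <<'E'
from h import *
st()
a=snapshot("scene")[:,:,::-1];b=snapshot("top")[:,:,::-1]
im=np.hstack([cv2.resize(a[y:y+90,x:x+80],(400,450),interpolation=cv2.INTER_CUBIC) for a,x,y in((a,280,160),(b,195,155))])
cv2.imwrite("pics/c9.png",im)
E
```

```text
clock: 26.45
eef_pos: [444.7, -250.7, 300.5]
t 26.45 tip [ 444.7 -250.7  127.5] fence [ -60.1 -294.9] rot [179.8   0.5  -7.7] F [ 1.1 -0.3 -0.4] w 0.4 q [-37.  27. 112.  -1.  42.  61.]
```

View pics/c9.png

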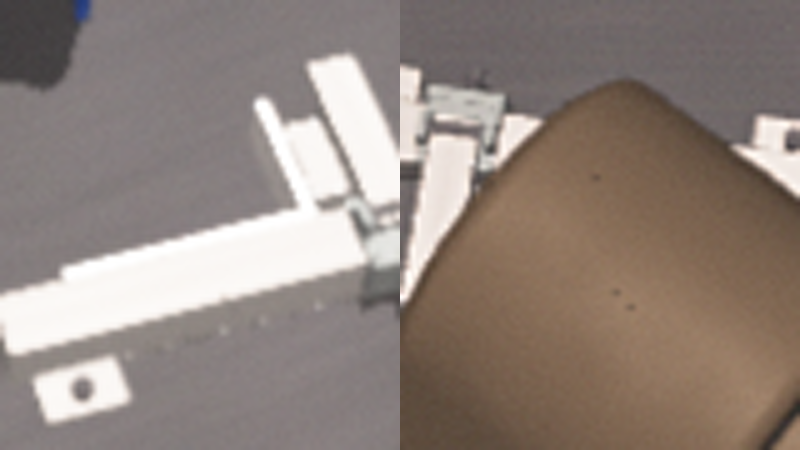

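```bash
python3 -m handwheel '[{"claw":1,"xyz":[-0.28,0.68,-0.2],"roll":0},{"claw":1,"xyz":[-0.28,0.68,-0.2],"roll":0},{"claw":1,"xyz":[-0.28,0.68,-0.2],"roll":0},{"claw":1,"xyz":[-0.28,0.68,-0.2],"roll":0},{"claw":1,"xyz":[-0.28,0.68,-0.2],"roll":0},{"claw":1,"xyz":[-0.28,0.68,-0.2],"roll":0},{"claw":1,"xyz":[-0.28,0.68,-0.2],"roll":0}]' |head -2
python3 - <<'E'
from h import *
a=snapshot("scene")[:,:,::-1];b=snapshot("top")[:,:,::-1]
im=np.vstack([cv2.resize(a[y:y+50,x:x+130],(780,300),interpolation=cv2.INTER_CUBIC) for a,x,y in((a,275,170),(b,170,165))])
cv2.imwrite("pics/c10.png",im)
G={n:cv2.cvtColor(i,cv2.COLOR_BGR2GRAY).astype(np.float32) for n,i in(("scene",a),("top",b))}
def samp(n,fx,fy,z):
    fx,fy=np.broadcast_arrays(fx,fy)
    X=np.array([[*fw(u,v),z] for u,v in zip(fx,fy)]); q=proj(n,X).astype(np.float32)
    return cv2.remap(G[n],q[:,:1],q[:,1:],cv2.INTER_LINEAR)[:,0]
xs=np.arange(-30,60,.5)
for n in G:
  for lo,z in((-105,45),(-85,45),(-50,40),(-30,40),(-10,40),(10,40),(30,40),(50,40),(70,40)):
    pr=np.mean([samp(n,xs,y,z) for y in range(lo,lo+20,2)],0); g=np.gradient(pr,.5)
    k=np.r_[False,(g[1:-1]>g[:-2])&(g[1:-1]>=g[2:])&(g[1:-1]>4),False]
    print(n,lo,z,[(float(x),round(float(v))) for x,v in zip(xs[k],g[k])])
  ys=np.arange(70,120,2.)
  for x in(-20,-35,-50,-62,-75): print(n,x,np.int32(np.mean([samp(n,u,ys,40) for u in range(x-4,x+5,2)],0)))
E
```

```text
clock: 27.42
eef_pos: [257.5, -572.7, 403.5]
scene -105 45 [(0.0, 19), (57.5, 13)]
scene -85 45 [(0.0, 19), (57.0, 17)]
scene -50 40 [(-10.0, 24)]
scene -30 40 [(-10.0, 23)]
scene -10 40 [(-10.0, 24)]
scene 10 40 [(-10.0, 22)]
scene 30 40 [(-9.5, 23)]
scene 50 40 [(-10.0, 23)]
scene 70 40 [(-9.5, 21)]
scene -20 [129 129 129 133 137 140 140 141 150 181 227 250 254 253 248 244 244 245
 246 246 245 245 246 247 246]
scene -35 [126 127 128 131 136 140 142 143 150 179 222 249 253 251 241 235 238 243
 247 247 248 247 247 247 247]
scene -50 [126 126 128 132 137 142 143 143 153 183 228 251 254 251 243 237 239 244
 246 247 247 247 247 247 246]
scene -62 [126 127 128 131 136 141 143 144 151 179 224 250 254 253 246 241 238 242
 244 244 242 241 240 241 243]
scene -75 [126 126 125 126 127 130 134 138 150 181 226 250 253 250 233 192 153 137
 135 134 130 128 128 130 131]
top -105 45 [(0.0, 31)]
top -85 45 [(-9.0, 5), (0.0, 31), (50.5, 7), (53.0, 12)]
top -50 40 [(-16.0, 6), (-8.5, 27), (3.0, 17)]
top -30 40 [(-16.5, 9), (-8.5, 28), (3.0, 18)]
top -10 40 [(-15.5, 5), (-8.5, 28), (3.0, 18)]
top 10 40 [(-15.5, 7), (-8.5, 28), (3.0, 16)]
top 30 40 [(-15.5, 7), (-8.5, 28), (3.0, 14)]
top 50 40 [(-16.0, 6), (-8.5, 28), (3.0, 14)]
top 70 40 [(-8.5, 28), (3.0, 15)]
top -20 [106 106 105 105 104 102  98  99 113 181 240 252 245 230 226 227 229 230
 229 229 229 229 231 232 226]
top -35 [106 106 106 106 105 105 101  98 109 167 241 252 244 222 218 221 229 231
 230 230 229 230 231 232 228]
top -50 [105 105 105 105 106 104 101  98 110 154 234 251 247 224 216 218 227 232
 232 231 231 231 233 234 231]
top -62 [103 103 103 103 104 102  99  99 115 164 223 252 252 234 210 187 189 197
 200 205 208 206 205 203 181]
top -75 [105 105 104 105 105 103 100 102 116 182 239 254 249 226 167 113  81  79
  83  89  92  93  89  77  67]
```

View pics/c10.png

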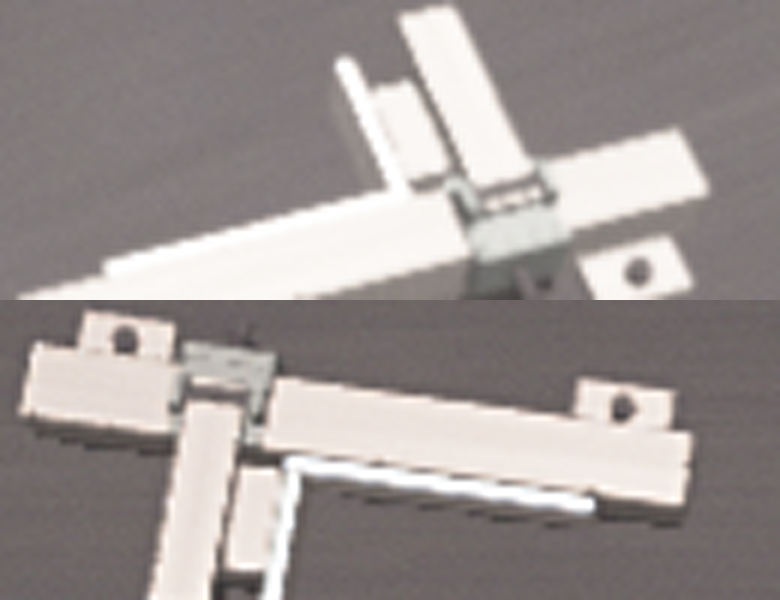

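```bash
python3 -c "
from station import workorder; print(workorder.close_job())"
```

```text
the job is handed in; nothing more can be done
None
```

The flag is fully down and the bracket is home against both fence and stop. I handed the job in at about 27.5 s, with the arm clear of everything. No verdict is reported.

**What I did**
- I swung the flag down from behind with the closed fingers and pressed it to its end stop: the tips sat at 64 mm and the reaction reached about 28 N.
- I gripped the bracket's long leg, turned it about 104° clockwise and set it down. I then pressed it against the stop at up to 12.6 N, below the 20 N at which the carriage slips.
- After releasing it, I pushed the long leg low against the fence, pushed the toe end towards the stop at 11 N, and pushed the leg against the fence once more at about 10 N.

**Last checks (both cameras, arm clear)**
- **Flag and bracket:** the flag is level and the bracket looks upright.
- **Fence:** the bracket's inner top edge runs parallel to the fence along its whole length. The top view puts it about 0.5 mm off the fence. The scene view reads about 1.5 to 2 mm, so the two disagree slightly, but both are inside 2.5 mm.
- **Stop:** no dark gap shows between the short leg and the stop block.

**Less certain**
- **Final fence push:** the finger crept about 1.4 mm further at about 10 N, with a small tilt of the tool. I took that as give in the arm, because the pictures taken afterwards show the bracket upright and parallel.
- **Carriage position:** I did not measure it directly against its start. I relied on the sideways forces staying at 12.6 N or less.
- **Bystanders:** I did not re-measure the caster, dish and hammer. The arm's path stayed clear of them and no unexpected contact force appeared.

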